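Fit the straight hollowing bar into its handle to the depth mark and lock it

ROBOT

A 6-joint arm with a two-finger parallel gripper is mounted at the origin on the work surface. World frame = base frame: x ahead of the robot, y to its left, z up, the work surface at z = 0. Lengths are in m, angles in degrees, forces in N, time in s.
With the tool pointing down it reaches from about 0.375 to 0.9 m from the base axis. Payload 3.1 kg.
Tool frame: the origin (TCP) lies at the very end of the fingers, on their centre line; the grasp point (between the pads) lies grip_point_offset behind it (grip_point_offset is the distance from the TCP to the grasp point, in m); z points along the fingers, y is the line along which they close (so a half turn about z gives the same grasp; the last joint's range is limited). The gripper opens to 87 mm and grips with 3 to 60 N. Pads are 19 mm wide; open, the fingers measure 117 mm over their backs; the gripper's body (75 mm by 190 mm) begins 51 mm behind the grasp point.
Start: joints at [-86.087, 30.224, 82.088, -0, 67.689, -10.227], TCP at [0.153, -0.606, 0.223] pointing down, gripper open.
Joint ranges: [-176.69, 176.69], [-43.24, 126.21], [12.49, 139.97], [-82, 262], [0, 151.66], [-163.58, 163.58]. Speed limits (degrees/s): [159.86, 159.86, 180, 180, 180, 180].

INTERFACE

Orientations are given as a 3x3 rotation matrix whose columns are the frame's x, y, z axes.
In Python, from rig import * gives the robot as it stands.
- The arm moves only by the tool move_arm, never from a script. Its argument "increments" is a list of rows, each a list of 3 entries, a list of its own where there are three numbers: the shift along the tool's x, y, z in units of 30 mm (1.0 is 30 mm), then the turn, a rotation vector about the tool's x, y, z in units of 120 degrees (1.0 is 120 degrees), then the closure, from 0 (fully open) to 1 (shut). A call has 1 to 20 rows; each row shifts and turns the commanded pose from where the row before left it, along the tool's axes as they then stand; what a row does not reach is not made up. A row lasts 1/12 s, in which the tool goes at most 41.7 mm and 7.16 degrees, less where a joint would pass 70% of its speed; a pose out of reach is approached as far as the arm can. A call with a number of a shift or a turn outside -1 to 1 is refused whole. A call with a gripper value outside its range is refused whole. The fingers move at their own pace and stop on an object; the grip force is fixed at half the most. Time passes only in rows, so rows that do not move let the fingers close. It gives the time, the measured TCP pose, the force, the opening and the grip force at its end, in the units of the state.
- read_state(): the state, without advancing time (a new reading comes with each control period).
- capture(name): name is "side" or "top" or "wrist"; returns a dict with "img" (480x640x3 uint8, red, green, blue), "mtx" (3x3 intrinsics, pixels), "eye" and "rotation" of the camera in the world. Camera axes: x right, y down, z forward; pixel columns grow to the right and rows downward; lengths in m; the calibration is good to about 2 mm. A picture is of the moment at which its call begins. There is no depth.
- hand_in(): hands the job in; it is judged then, once.
Trained networks look in a picture, given as the dict that the camera call returned (one of the last four; its "shot" number tells which), for a name from the list of things; names that differ only in an ending like _2 or _b are one class to them, and where a whole thing is asked for, a point or a joint stands for the part that bears it (a point fixed in the world has none). Each returns a list of dicts, best first, with "confidence" (0 to 1); they miss things now and then, are a little off and sometimes report something else, mostly with a low value. They report only what shows in the picture. A call takes as long as a camera call. They do not tell look-alikes from the thing itself.
- search_frame(picture, label): "extent" ([left, top, right, bottom] as shares, 0 to 1, of the picture: columns of its width, rows of its height, round what is visible of it).
- pinpoint(picture, label): "xy" ([column, row] as shares, 0 to 1, of the picture: columns of its width, rows of its height: a listed point, or the origin of a listed thing).
The state is a dict: "time_s": time; "joint_positions": joint angles; "qvel": joint speeds; "tau": joint torques, N m; "position": TCP position; "tcp_rot": TCP orientation; "force": force on the tool from outside, world axes, zero at the start; "moment": the same for the moment, N m; "opening": opening from 0.0 (shut) to 1.0 (fully open); "grasp_force": force on a finger pad.
Only numpy, scipy, OpenCV 4.12 (cv2) and the standard library are available. Lean on these libraries where they do the work, as an engineer would, in place of code of your own. Each camera call takes 0.05 s, during which the arm holds its last target. There are 200 camera calls.

TASK

Take the straight round hollowing bar from the rack and slide its plain end into the handle that is held in the vice, until the dark ring scored round the bar is level with the mouth of the handle, with the flat of the cutter still facing up. Then swing the clamping lever round clockwise until it stops, so that it lies back along the handle, and let go. Leave the other tools and everything else where they are.

Things in the scene. Friction and masses are not known exactly. Their poses are not given: they have to be found in the camera images.
- bar_mid (a point): Half-way point, on its axis, of the straight round steel hollowing bar to be fitted (200 mm, 0.35 to 0.5 kg). The shank, 20 mm in diameter, runs straight for 158 mm from the plain (butt) end; then come a 12 mm neck and a small flat round cutter at the tip. y runs along the bar from tip to butt; z points up out of the flat of the cutter, which carries a small brass-ringed screw.
- bar_butt (a point): Centre of the bar's plain (butt) end face, 100 mm from bar_mid along +y; its rim is bevelled 3 mm. This end goes into the handle. Axes as bar_mid.
- bar_mark (a point): Centre of the dark ring scored round the bar, on the bar's axis, 60 mm from the butt end (40 mm from bar_mid towards the butt). The ring is 5 mm wide. Axes as bar_mid.
- rack: Wooden tool rack, origin under its centre. Three notches 75 mm apart along its x hold three tools lying along its y; the bar lies in any of them, its axis 45 mm above the table. Two notched rails, at y = +58 and -50 mm, 18 mm thick, 47 mm high, leave 90 mm free between, where a bar is taken from above; there the rack's base is 12 mm high.
- mouth (a point): Centre of the mouth of the handle's bore, in the end face of its clamp collar (42 mm across, 40 mm long), 80 mm above the table. y runs level, straight into the bore, the way the bar moves; z is up; the clamp ears are on the -x side. The bore is 22 mm wide, its mouth bevelled out to 30 mm, and 110 mm deep, deeper than the mark: nothing stops the bar at its ring.
- vise: Green drill-press vice, bolted down, origin on the table below the mouth, axes as mouth. It holds the handle level: an aluminium tube of 32 mm with a rubber grip, 305 mm long. The jaws start 100 mm behind the mouth; their tops are 88 mm above the table. A bar let go at its mark stays there, sagging by some 2 degrees in the bore's play until it is clamped.
- lever (a joint): Angle of the black clamping lever on the collar's ear, rad: 0 to 0.4 at the start (loose; at 0 it points along -x of mouth, square to the handle), growing clockwise seen from above, to its stop at 1.45 (tight: back along the handle, +y of mouth). Vertical axis; needs 3 to 4 N at the knob and stays where it is left. Late in its swing it closes the collar on the bar.
- lever_knob (a point): Centre of the ball knob (19 mm across) at the lever's end, 70 mm out from the turning axis and 112 mm above the table. The lever's arm is 12 mm thick.
- lever_pivot (a point): Point on the lever's vertical turning axis at the height of its knob: 34 mm to the -x side of the bore's axis and 20 mm behind the mouth.
- swan_mid (a point): Bystander in the rack: middle of the bent (swan-necked) bar. Leave it.
- square_mid (a point): Bystander in the rack: middle of the square bar. Leave it.
- tin_center (a point): Bystander: flat round steel tin, 72 mm across and 30 mm high, its centre. Leave it.
- key: Bystander: steel chuck key with a cross handle, lying, 100 mm long, 22 mm high; origin under the cross handle. Leave it.
- centre: Bystander: steel lathe centre, a 40 mm round body standing with its cone up, 62 mm high; origin under it. Leave it.
- mallet: Bystander: lying turned wooden mallet, 205 mm long, 76 mm thick, origin under the striking end. Leave it.
- calipers: Bystander: steel outside calipers lying flat, 176 mm long, origin at the middle of their underside. Leave them.
- bowl: Bystander: turned wooden bowl, 130 mm across, 55 mm high, origin under it. Leave it.
- blank_mid (a point): Bystander: square wooden spindle blank, 45 x 180 x 45 mm, its centre. Leave it.
Mind the look-alikes: they are no part of the job. What is shaped like the part that bears bar_mid but purple is not meant.

How it is judged (in metres and radians):
On the way, in this order (a step that is already met when the one before it is completed fails the run):
1. the bar is in the bore with its ring at the mouth while the lever is still loose (y of bar_mark in the frame of mouth between -0.005 and 0.005 m and distance between bar_mark and mouth below 0.007 m and angle between the y axis of bar_mid and the y axis of mouth, either way round below 0.09 rad and value of joint lever below 0.9 rad), for 0.2 s.
2. the lever is swung round to its stop (value of joint lever above 1.25 rad), for 0.2 s.
At the end, for the whole second after the job is handed in: The bar is in the bore with the middle of its ring within 5 mm of the mouth, in or out, and in line with the bore; the cutter's flat faces up within 20 degrees; the lever is at its stop (above 1.25 rad); all is at rest and let go (y of bar_mark in the frame of mouth between -0.005 and 0.005 m and distance between bar_mark and mouth below 0.007 m and angle between the y axis of bar_mid and the y axis of mouth, either way round below 0.09 rad and angle between bar_mid's own z axis and vertical below 0.35 rad and value of joint lever above 1.25 rad and linear speed of bar below 0.01 m/s); the robot touches nothing.
It fails at once if another tool in the rack is shifted by more than 25 mm (distance of any of swan_mid, square_mid from where it was at the start of the episode above 0.025 m).
It fails at once if a thing lying about is shifted by more than 30 mm (distance of any of tin_center, key, centre, mallet, calipers, bowl, blank_mid from where it was at the start of the episode above 0.03 m).
It also fails if it takes over 58 s, if anything falls off the work surface, if the arm or the gripper's body presses on something with over 40 N, if the wrist force passes 120 N, or if a joint passes its speed limit or range.

## Working session

There is one attempt and no reset: what is moved stays moved. The work goes in short steps, Python scripts to look and compute and a tool call to move; the robot and the scene stay as the last step left them, time stands still between calls to the robot, and variables do not carry over. Pictures are saved under pics/ and viewed, at most 10 in all, crops included, and the job is handed in when it is done.

Besides the shell and the picture viewer there is one more tool, called after "Emit:" as name(argument=value, ...), one argument or row to a line, values as JSON. move_arm: Moves the arm, as the interface text tells. Its arguments: {"type":"object","properties":{"increments":{"type":"array"}},"required":["increments"]}

```bash
mkdir -p pics; cat > h.py <<'E'
from rig import *
import numpy as np, cv2
def save(p,n,crop=None,s=1):
    im=p["img"][:,:,::-1]
    if crop: l,t,r,b=crop; im=im[t:b,l:r]
    cv2.imwrite(f"pics/{n}.png",cv2.resize(im,None,fx=s,fy=s,interpolation=cv2.INTER_CUBIC))
def ray(p,uv):
    d=np.array(p["rotation"])@np.linalg.inv(np.array(p["mtx"]))@np.array([uv[0],uv[1],1.])
    return np.array(p["eye"]),d/np.linalg.norm(d)
def onz(p,uv,z):
    e,d=ray(p,uv); return e+d*(z-e[2])/d[2]
def proj(p,X):
    c=np.array(p["mtx"])@(np.array(p["rotation"]).T@(np.array(X)-np.array(p["eye"]))); return c[:2]/c[2]
def pp(p,l,n=3):
    return [(np.round(np.array(q["xy"])*[640,480],1),round(q["confidence"],2)) for q in pinpoint(p,l)[:n]]
E
python3 - <<'E'
from h import *
H=dict(bar_mid=.045,bar_butt=.045,bar_mark=.045,rack=0,mouth=.08,vise=0,lever_knob=.112,lever_pivot=.112,swan_mid=.045,square_mid=.045,tin_center=.015,key=0,centre=0,mallet=0,calipers=0,bowl=0,blank_mid=.0225)
for c in ("top","side"):
    p=capture(c); save(p,c+"0"); print(c,p["eye"])
    for l,z in H.items():
        for uv,cf in pp(p,l): print(l,uv,cf,np.round(onz(p,uv,z),4))
print(read_state())
E
```

```text
top [ 0.44853376 -0.16794724  1.04561212]
bar_mid [444.9 383.2] 0.9 [ 0.2098 -0.3913  0.045 ]
bar_mid [346.4 340.8] 0.82 [ 0.2972 -0.186   0.045 ]
bar_mid [353.2 221.5] 0.72 [ 0.5515 -0.2027  0.045 ]
bar_butt [395.8 376.9] 0.93 [ 0.2224 -0.2892  0.045 ]
bar_butt [324.7 381.1] 0.72 [ 0.213  -0.1395  0.045 ]
bar_butt [301.1 224.8] 0.6 [ 0.5453 -0.0899  0.045 ]
bar_mark [424.9 380.6] 0.69 [ 0.215  -0.3498  0.045 ]
bar_mark [331.7 225.9] 0.67 [ 0.5424 -0.1562  0.045 ]
bar_mark [335.5 357.9] 0.56 [ 0.2614 -0.1626  0.045 ]
rack [341. 226.] 0.73 [ 0.5462 -0.1767  0.    ]
mouth [205.6 195.4] 0.85 [0.6059 0.1098 0.08  ]
vise [212.1 203.5] 0.67 [0.6001 0.1176 0.    ]
lever_knob [170.6 247.8] 0.78 [0.4938 0.1712 0.112 ]
lever_knob [214.2 204. ] 0.42 [0.5828 0.0826 0.112 ]
lever_pivot [184.6 211.1] 0.83 [0.5687 0.1436 0.112 ]
swan_mid [333.2 225.8] 0.2 [ 0.5425 -0.1595  0.045 ]
square_mid [350.1 257.4] 0.95 [ 0.4741 -0.1953  0.045 ]
tin_center [242.3 272.8] 0.66 [0.4418 0.0438 0.015 ]
key [286. 140.] 0.75 [ 0.7454 -0.0519  0.    ]
centre [351.3 120.3] 0.85 [ 0.789 -0.202  0.   ]
mallet [226.9 11
[... 1746 characters left out ...]
479757e-03,
        6.76872737e+01, -1.02260332e+01]), 'qvel': array([-0.02179037,  0.01241158,  0.01275205,  0.0898716 ,  0.02869198,
        0.04868552]), 'tau': array([-1.34524351e-03, -4.40008342e+01, -1.76978892e+01,  6.32505678e-02,
        5.05252567e-02, -2.19838279e-05]), 'position': array([ 0.1526949 , -0.60604577,  0.22255845]), 'tcp_rot': array([[ 9.69706156e-01,  2.44274374e-01, -2.89224255e-05],
       [ 2.44274372e-01, -9.69706156e-01, -4.44251762e-05],
       [-3.88981862e-05,  3.60143595e-05, -9.99999999e-01]]), 'force': array([ 0.15648294,  0.03119364, -0.91826291]), 'moment': array([-0.00441105, -0.0635982 ,  0.02929825]), 'grasp_force': 0.0, 'opening': 1.0017373781998422}
```

View pics/top0.png

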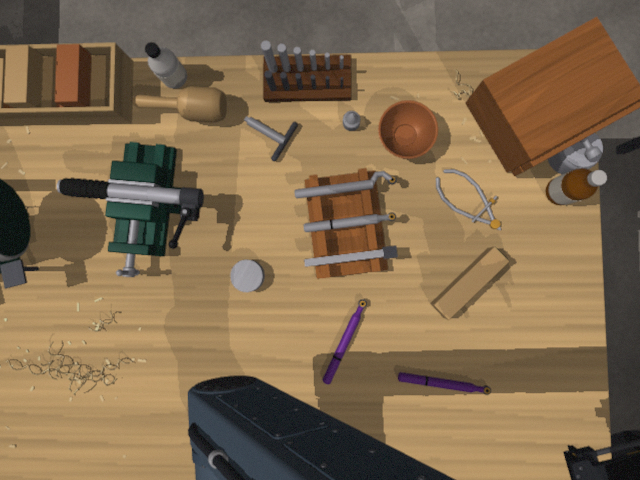

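View pics/side0.png

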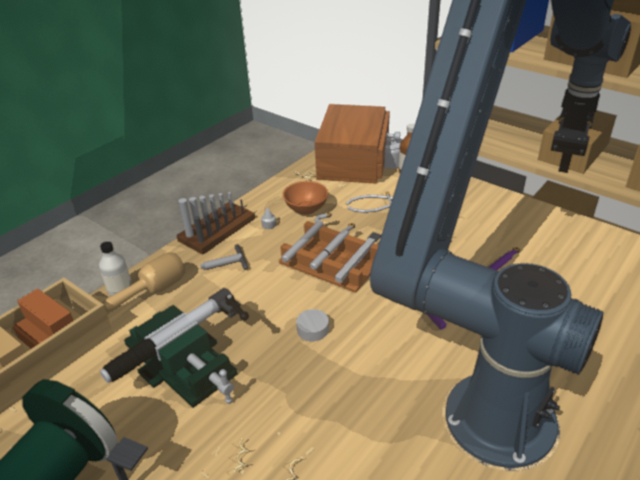

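The round tools with a cutter that could be the bar are the steel bar in the middle notch at about (348,222) and the purple bars at (345,340) and (443,383). In the outer notches are the swan-necked bar (340,187) and the square one (350,257). The middle steel bar fits: it is straight, round, has a ring, and lies in the rack. I'll confirm it in a crop.

```bash
python3 - <<'E'
from h import *
p=capture("top"); save(p,"crop1",(180,160,420,290),3.3)
E
```

```text
(no output)
```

View pics/crop1.png

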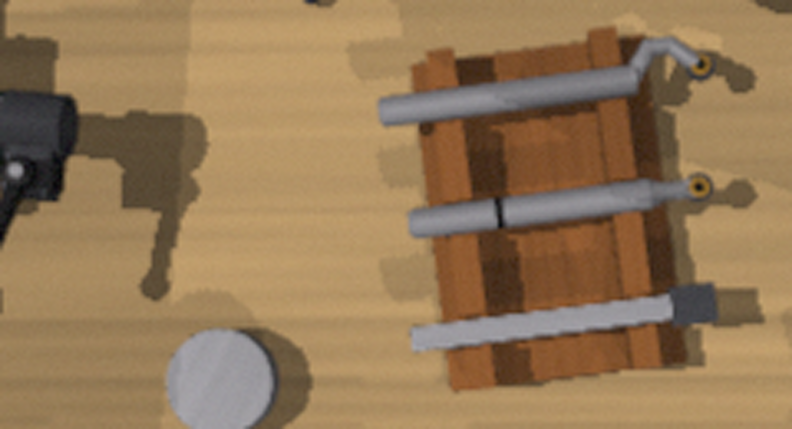

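The crop shows that the middle bar is straight, round and steel. It has a dark ring at crop (499,213), i.e. px (331,224), its butt at (304,228), and a brass-ringed cutter screw at (392,217). This is the bar meant. Next I move above it.

Emit:
move_arm(
  increments=[
    [[0.96, -0.6, 0], [0, 0, 0], 0],
    [[0.96, -0.6, 0], [0, 0, 0], 0],
    [[0.96, -0.6, 0], [0, 0, 0], 0],
    [[0.96, -0.6, 0], [0, 0, 0], 0],
    [[0.96, -0.6, 0], [0, 0, 0], 0],
    [[0.96, -0.6, 0], [0, 0, 0], 0],
    [[0.96, -0.6, 0], [0, 0, 0], 0],
    [[0.96, -0.6, 0], [0, 0, 0], 0],
    [[0.96, -0.6, 0], [0, 0, 0], 0],
    [[0.96, -0.6, 0], [0, 0, 0], 0],
    [[0.96, -0.6, 0], [0, 0, 0], 0],
    [[0.96, -0.6, 0], [0, 0, 0], 0],
    [[0.96, -0.6, 0], [0, 0, 0], 0],
    [[0.96, -0.6, 0], [0, 0, 0], 0],
    [[0.96, -0.6, 0], [0, 0, 0], 0],
    [[0.96, -0.6, 0], [0, 0, 0], 0],
    [[0.96, -0.6, 0], [0, 0, 0], 0],
  ],
)

```text
time_s: 3.27
position: [0.5538, -0.1883, 0.2227]
tcp_rot: [[0.97, 0.244, 0.0], [0.244, -0.97, -0.0], [0.0, 0.0, -1.0]]
force: [-0.0, -0.6, 0.3]
opening: 1.003
grasp_force: 0.0
```

Emit:
move_arm(
  increments=[
    [[0, 0, 0], [0, 0, -0.0577], 0],
    [[0, 0, 0], [0, 0, -0.0577], 0],
    [[0, 0, 0], [0, 0, -0.0577], 0],
    [[0, 0, 0], [0, 0, -0.0577], 0],
    [[0, 0, 0], [0, 0, -0.0577], 0],
    [[0, 0, 0], [0, 0, -0.0577], 0],
    [[0, 0, 0], [0, 0, -0.0577], 0],
    [[0, 0, 0], [0, 0, -0.0577], 0],
    [[0, 0, 0], [0, 0, -0.0577], 0],
    [[0, 0, 0], [0, 0, -0.0577], 0],
    [[0, 0, 0], [0, 0, -0.0577], 0],
    [[0, 0, 0], [0, 0, -0.0577], 0],
    [[0, 0, 0], [0, 0, 0], 0],
    [[0, 0, 0], [0, 0, 0], 0],
    [[0, 0, 0], [0, 0, 0], 0],
  ],
)

```text
time_s: 4.52
position: [0.5528, -0.1897, 0.2226]
tcp_rot: [[-0.123, 0.992, 0.0], [0.992, 0.123, 0.0], [-0.0, 0.0, -1.0]]
force: [0.1, -0.5, 0.5]
opening: 0.999
grasp_force: 0.0
```

```bash
python3 - <<'E'
from h import *
s=read_state(); print(s["time_s"],s["position"],s["tcp_rot"],s["joint_positions"])
import rig; print(getattr(rig,'grip_point_offset',None))
for c in ("wrist","side","top"):
    p=capture(c); print(c,p["eye"])
    if c=="wrist": save(p,"w1")
    for l,z in dict(bar_mid=.045,bar_butt=.045,bar_mark=.045,mouth=.08,lever_knob=.112,lever_pivot=.112).items():
        for uv,cf in pp(p,l): print(l,uv,cf,np.round(onz(p,uv,z),4))
E
```

```text
4.5167 [ 0.55275935 -0.18970495  0.22259093] [[-1.23215451e-01  9.92379936e-01  1.24952345e-04]
 [ 9.92379944e-01  1.23215450e-01  1.49097354e-05]
 [-5.99937204e-07  1.25837311e-04 -9.99999992e-01]] [-2.98933905e+01  2.70741384e+01  8.80686618e+01  4.75988195e-03
  6.48514189e+01 -3.69731251e+01]
0.0187
wrist [ 0.54258128 -0.10528632  0.38340346]
bar_mid [320.2 220.2] 0.6 [ 0.5509 -0.1934  0.045 ]
bar_mid [ 20.  159.3] 0.59 [ 0.3143 -0.1738  0.045 ]
bar_butt [318.6  87.3] 0.56 [ 0.5375 -0.0932  0.045 ]
bar_mark [323.1 170.5] 0.65 [ 0.5483 -0.1534  0.045 ]
bar_mark [164.6 437.8] 0.16 [ 0.4285 -0.4265  0.045 ]
mouth [568.4 245.1] 0.56 [ 0.7344 -0.1805  0.08  ]
lever_knob [164.2 436.8] 0.43 [ 0.4508 -0.362   0.112 ]
side [-0.19331941  0.7385129   0.9899272 ]
bar_mid [333.3 243.6] 0.61 [ 0.5556 -0.1952  0.045 ]
bar_butt [472.5 287. ] 0.87 [ 0.1987 -0.2564  0.045 ]
bar_butt [312.  265.7] 0.54 [ 0.5446 -0.0967  0.045 ]
bar_mark [243.6 317.5] 0.72 [0.5548 0.1282 0.045 ]
bar_mark [485.6 275.4] 0.7 [ 0.1929 -0.3106  0.045 ]
bar_mark [323.1 253.8] 0.63 [ 0.5511 -0.1481  0.045 ]
mouth [227.5 295.8] 0.68 [0.603  0.1239 0.08  ]
lever_knob [242.4 316.8] 0.8 [0.5051 0.1715 0.112 ]
lever_pivot [230.5 297.3] 0.84 [0.5665 0.145  0.112 ]
top [ 0.44853376 -0.16794724  1.04561212]
bar_mid [347.9 340.6] 0.91 [ 0.2976 -0.1892  0.045 ]
bar_mid [182.8 207.9] 0.61 [0.5845 0.17   0.045 ]
bar_mid [446.6 379. ] 0.59 [ 0.2185 -0.395   0.045 ]
bar_butt [396.7 377.8] 0.69 [ 0.2205 -0.2911  0.045 ]
bar_butt [301.5 226.6] 0.63 [ 0.5413 -0.0908  0.045 ]
bar_butt [323.2 382.2] 0.58 [ 0.2107 -0.1363  0.045 ]
bar_mark [421.  381.1] 0.94 [ 0.2139 -0.3417  0.045 ]
bar_mark [337.9 357.4] 0.85 [ 0.2624 -0.1677  0.045 ]
bar_mark [333.7 229.1] 0.65 [ 0.5354 -0.1605  0.045 ]
mouth [202.6 197.7] 0.74 [0.6011 0.1162 0.08  ]
lever_knob [167.8 245.1] 0.6 [0.4993 0.1771 0.112 ]
lever_pivot [184.8 208.2] 0.58 [0.5747 0.1432 0.112 ]
```

View pics/w1.png

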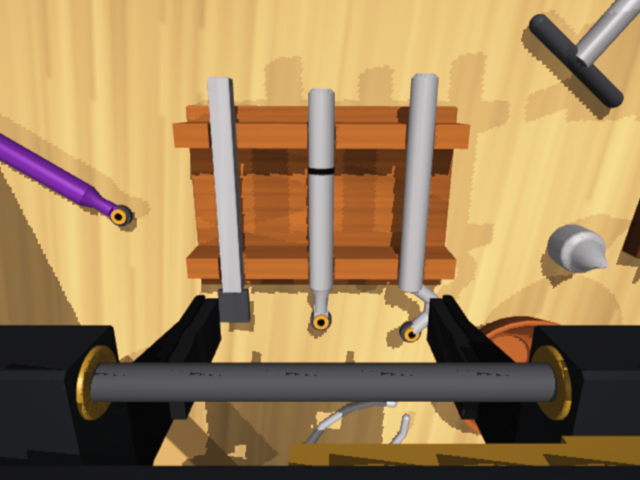

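The wrist view shows the bar lying vertically in the image, with butt top at (321,90), ring at (321,171) and cutter screw at (321,321). The square bar is on its left and the swan neck on its right.

```bash
python3 - <<'E'
from h import *
p=capture("wrist"); s=read_state(); R=s["tcp_rot"]; t=s["position"]
g=cv2.cvtColor(p["img"],cv2.COLOR_RGB2GRAY).astype(float)
pts=[]
for r in range(110,280,10):
    row=cv2.GaussianBlur(g,(3,3),0)[r]; d=np.abs(np.diff(row))
    l=296+np.argmax(d[296:316]); q=326+np.argmax(d[326:346]); pts.append((r,(l+q)/2+.5,q-l))
print(pts)
ring=165+np.average(np.arange(14),weights=np.clip(120-g[165:179,314:328].mean(1),0,None)); print("ring",ring)
P=[onz(p,(321.,r),z) for r,z in((ring,.053),(90,.045),(321,.05))]
print(np.round(P,4))
for c in P: print("rel tool",np.round(R.T@(c-t),4))
E
```

```text
[(110, np.float64(321.0), np.int64(23)), (120, np.float64(320.5), np.int64(22)), (130, np.float64(321.5), np.int64(24)), (140, np.float64(321.5), np.int64(24)), (150, np.float64(321.0), np.int64(25)), (160, np.float64(321.0), np.int64(25)), (170, np.float64(321.0), np.int64(27)), (180, np.float64(320.0), np.int64(23)), (190, np.float64(320.0), np.int64(21)), (200, np.float64(319.5), np.int64(22)), (210, np.float64(320.0), np.int64(21)), (220, np.float64(319.5), np.int64(22)), (230, np.float64(320.0), np.int64(21)), (240, np.float64(320.5), np.int64(22)), (250, np.float64(320.5), np.int64(22)), (260, np.float64(320.5), np.int64(22)), (270, np.float64(320.5), np.int64(22))]
ring 171.4229825693996
[[ 0.5465 -0.1531  0.053 ]
 [ 0.5392 -0.0949  0.045 ]
 [ 0.5625 -0.2808  0.05  ]]
rel tool [ 0.037  -0.0016  0.1695]
rel tool [ 0.0958 -0.0015  0.1776]
rel tool [-0.0917 -0.0017  0.1725]
```

Emit:
move_arm(
  increments=[
    [[0.267, -0.053, 0], [0, 0, 0], 0.35],
    [[0, 0, 0.8], [0, 0, 0], 0.35],
    [[0, 0, 0.8], [0, 0, 0], 0.35],
    [[0, 0, 0.8], [0, 0, 0], 0.35],
    [[0, 0, 0.8], [0, 0, 0], 0.35],
    [[0, 0, 0.8], [0, 0, 0], 0.35],
    [[0, 0, 0.8], [0, 0, 0], 0.35],
    [[0, 0, 0.8], [0, 0, 0], 0.35],
    [[0, 0, 0.6], [0, 0, 0], 0.35],
    [[0, 0, 0.34], [0, 0, 0], 0.35],
    [[0, 0, 0], [0, 0, 0], 0.35],
    [[0, 0, 0], [0, 0, 0], 0.35],
  ],
)

```text
time_s: 6.62
position: [0.5501, -0.1817, 0.0263]
tcp_rot: [[-0.126, 0.992, -0.0], [0.992, 0.126, 0.0], [0.0, -0.0, -1.0]]
force: [1.0, 0.6, -0.2]
opening: 0.649
grasp_force: 0.0
```

Emit:
move_arm(
  increments=[
    [[0, 0, 0], [0, 0, 0], 1],
    [[0, 0, 0], [0, 0, 0], 1],
    [[0, 0, 0], [0, 0, 0], 1],
    [[0, 0, 0], [0, 0, 0], 1],
    [[0, 0, 0], [0, 0, 0], 1],
    [[0, 0, 0], [0, 0, 0], 1],
    [[0, 0, 0], [0, 0, 0], 1],
    [[0, 0, 0], [0, 0, 0], 1],
  ],
)

```text
time_s: 7.28
position: [0.55, -0.182, 0.0266]
tcp_rot: [[-0.126, 0.992, -0.0], [0.992, 0.126, -0.0], [0.0, -0.0, -1.0]]
force: [-0.4, -0.3, 3.1]
opening: 0.221
grasp_force: 30.0
```

Emit:
move_arm(
  increments=[
    [[0, 0, -0.5], [0, 0, 0], 1],
    [[0, 0, -0.7], [0, 0, 0], 1],
    [[0, 0, -0.9], [0, 0, 0], 1],
    [[0, 0, -0.9], [0, 0, 0], 1],
    [[0, 0, -0.9], [0, 0, 0], 1],
    [[0, 0, -0.9], [0, 0, 0], 1],
    [[0, 0, -0.9], [0, 0, 0], 1],
    [[0, 0, -0.9], [0, 0, 0], 1],
    [[0.45, 0.06, -0.85], [0, 0, 0], 1],
    [[0.85, 0.11, 0], [0, 0, 0], 1],
    [[0.9, 0.11, 0], [0, 0, 0], 1],
    [[0.9, 0.11, 0], [0, 0, 0], 1],
    [[0.9, 0.11, 0], [0, 0, 0], 1],
    [[0.9, 0.11, 0], [0, 0, 0], 1],
    [[0.9, 0.11, 0], [0, 0, 0], 1],
    [[0.9, 0.11, 0], [0, 0, 0.046], 1],
    [[0.6, 0.1, 0], [0, 0, 0.046], 1],
    [[0, 0, 0], [0, 0, 0], 1],
    [[0, 0, 0], [0, 0, 0], 1],
    [[0, 0, 0], [0, 0, 0], 1],
  ],
)

```text
time_s: 8.95
position: [0.5512, 0.0384, 0.2489]
tcp_rot: [[0.065, 0.998, -0.002], [0.998, -0.065, -0.0], [-0.001, -0.002, -1.0]]
force: [0.1, 0.0, -4.2]
opening: 0.22
grasp_force: 30.0
```

```bash
python3 - <<'E'
from h import *
s=read_state(); print(s["time_s"],s["position"],s["tcp_rot"],s["joint_positions"],s["opening"])
p=capture("wrist"); save(p,"w2"); print(p["eye"])
for l,z in dict(bar_butt=.26,bar_mark=.26,mouth=.08,vise=0,lever_knob=.112,lever_pivot=.112).items():
        for uv,cf in pp(p,l): print(l,uv,cf,np.round(onz(p,uv,z),4))
E
```

```text
8.95 [0.55124042 0.03838418 0.24885607] [[ 6.51256674e-02  9.97874433e-01 -2.29409853e-03]
 [ 9.97876936e-01 -6.51266779e-02 -3.68515991e-04]
 [-5.17139701e-04 -2.26522816e-03 -9.99997301e-01]] [-7.58347542e+00  2.29084114e+01  9.07158235e+01 -4.17369361e-02
  6.65032769e+01 -3.83268975e+00] 0.2198072375697219
[0.55745692 0.12333801 0.40963873]
bar_butt [326.8  91.4] 0.77 [0.5585 0.1275 0.26  ]
bar_mark [ 70.6 398.4] 0.86 [0.4456 0.0152 0.26  ]
bar_mark [325.1 269. ] 0.84 [0.554  0.0655 0.26  ]
mouth [382.2 100.6] 0.74 [0.5993 0.1237 0.08  ]
vise [373.2 104.9] 0.87 [0.6013 0.1206 0.    ]
lever_knob [233.1  34.7] 0.85 [0.503  0.1689 0.112 ]
lever_pivot [337.8  69.4] 0.75 [0.5673 0.1445 0.112 ]
```

View pics/w2.png

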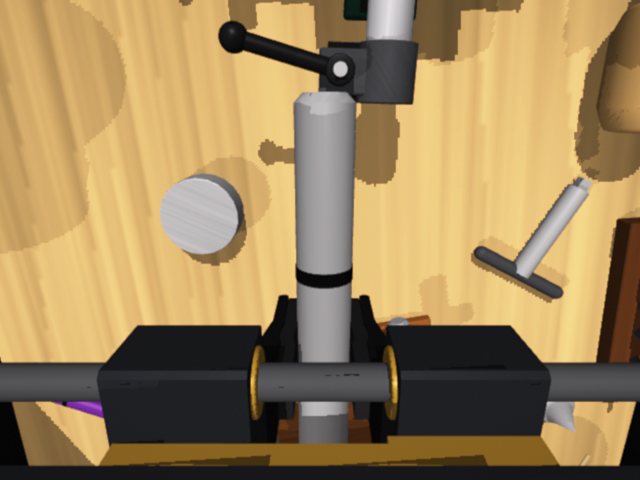

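The wrist view shows the ring at (324,275) and the butt at (324,95). The collar's front edge is at row ~103, with its right side at x≈413. The lever pivot is at (340,69) and the knob at (233,36). I'll back off for a fuller second view.

Emit:
move_arm(
  increments=[
    [[-0.8, 0, 0], [0, 0, 0], 1],
    [[-0.8, 0, 0], [0, 0, 0], 1],
    [[-0.4, -0.4, 0], [0, 0, 0], 1],
    [[0, -0.4, 0], [0, 0, 0], 1],
    [[0, 0, 0], [0, 0, 0], 1],
    [[0, 0, 0], [0, 0, 0], 1],
    [[0, 0, 0], [0, 0, 0], 1],
  ],
)

```text
time_s: 9.88
position: [0.5251, -0.0197, 0.2502]
tcp_rot: [[0.067, 0.998, 0.002], [0.998, -0.067, -0.0], [-0.0, 0.002, -1.0]]
force: [0.4, -0.3, -5.0]
opening: 0.222
grasp_force: 30.0
```

```bash
python3 - <<'E'
from h import *
s=read_state(); print(s["time_s"],s["position"],s["tcp_rot"])
p=capture("wrist"); save(p,"w3",(200,0,600,280),2); print(p["eye"],p["mtx"],p["rotation"])
for l,z in dict(bar_butt=.27,bar_mark=.27,mouth=.08,vise=0,lever_knob=.112,lever_pivot=.112).items():
        for uv,cf in pp(p,l,1): print(l,uv,cf,np.round(onz(p,uv,z),4))
np.save("w3.npy",p,allow_pickle=True)
E
```

```text
9.8833 [ 0.52507058 -0.01965513  0.25021117] [[ 6.65400752e-02  9.97781770e-01  1.98924398e-03]
 [ 9.97783751e-01 -6.65398040e-02 -2.02279815e-04]
 [-6.94672078e-05  1.99829503e-03 -9.99998001e-01]]
[0.5307093  0.06525593 0.41103057] [[431.65183707   0.         323.46808447]
 [  0.         431.65183707 244.37417017]
 [  0.           0.           1.        ]] [[ 0.99781467 -0.06345162 -0.01843279]
 [-0.0660468  -0.94967958 -0.30618053]
 [ 0.00192241  0.30672885 -0.951795  ]]
bar_butt [ 18.9 329.2] 0.92 [ 0.4146 -0.0052  0.27  ]
bar_mark [ 80.3 352.8] 0.92 [ 0.4347 -0.0165  0.27  ]
mouth [415.2  11.3] 0.75 [0.5982 0.1223 0.08  ]
vise [221.1 147.2] 0.36 [0.4338 0.0344 0.    ]
```

View pics/w3.png

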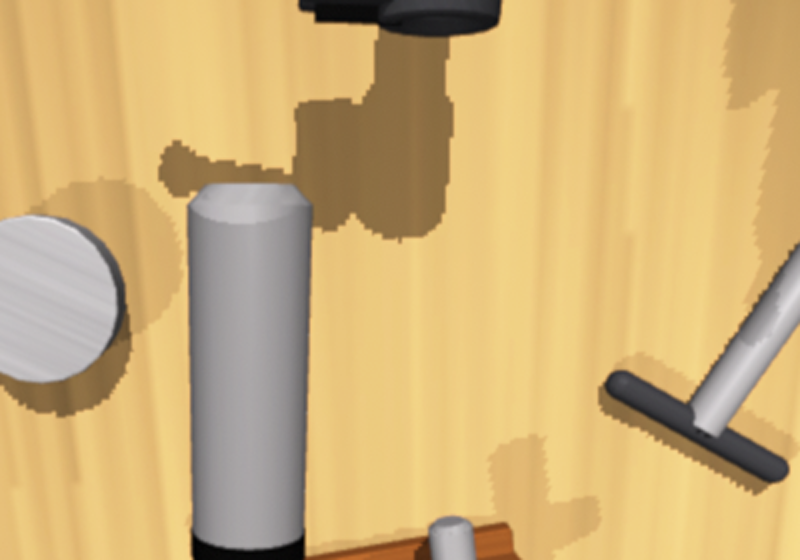

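I went the wrong way: only the collar's underside shows, at the top of the image around x≈400, because the camera looks back toward the tool. I'll advance instead.

Emit:
move_arm(
  increments=[
    [[0.8, 0, 0], [0, 0, 0], 1],
    [[1, 0, 0], [0, 0, 0], 1],
    [[1, 0, 0], [0, 0, 0], 1],
    [[0.8, 0, 0], [0, 0, 0], 1],
    [[0.4, 0, 0], [0, 0, 0], 1],
    [[0, 0, 0], [0, 0, 0], 1],
    [[0, 0, 0], [0, 0, 0], 1],
    [[0, 0, 0], [0, 0, 0], 1],
  ],
)

```text
time_s: 10.9
position: [0.5321, 0.0994, 0.2497]
tcp_rot: [[0.067, 0.998, -0.0], [0.998, -0.067, -0.001], [-0.001, -0.0, -1.0]]
force: [-0.2, -1.3, -6.0]
opening: 0.218
grasp_force: 30.0
```

```bash
python3 - <<'E'
from h import *
s=read_state(); print(s["time_s"],s["position"],s["tcp_rot"])
p=capture("wrist"); save(p,"w4",(200,0,600,300),2); print(p["eye"])
for l,z in dict(bar_butt=.27,bar_mark=.27,mouth=.08,vise=0,lever_knob=.112,lever_pivot=.112).items():
        for uv,cf in pp(p,l,1): print(l,uv,cf,np.round(onz(p,uv,z),4))
import pickle; pickle.dump((p,s),open("w4.pkl","wb"))
E
```

```text
10.9 [0.53207565 0.09935538 0.24972137] [[ 6.65048795e-02  9.97786067e-01 -2.56337454e-04]
 [ 9.97785651e-01 -6.65050911e-02 -9.31673699e-04]
 [-9.46658781e-04 -1.93808987e-04 -9.99999533e-01]]
[0.53808298 0.18438383 0.41049526]
bar_butt [ 43.8 422.2] 0.88 [0.42   0.0728 0.27  ]
bar_mark [100.2 442.4] 0.83 [0.44   0.0616 0.27  ]
vise [394.9 168.3] 0.69 [0.6016 0.123  0.    ]
lever_knob [271.3 132.1] 0.66 [0.502  0.1694 0.112 ]
lever_pivot [372.7 159. ] 0.69 [0.5693 0.1471 0.112 ]
```

View pics/w4.png

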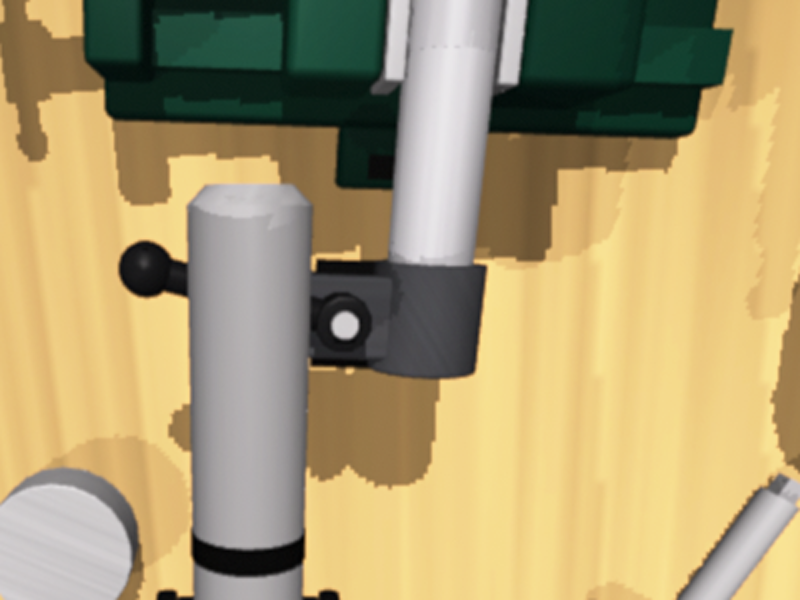

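The view shows the collar from crop (372–486, 266–375), with its front face at row ~188 px. The tube runs up from it, the pivot screw is at px (372,162) and the knob at px (273,134). Now I'll fit mouth position and yaw.

```bash
cat > fit.py <<'E'
from h import *
import pickle
from scipy.optimize import least_squares
p,s=pickle.load(open("w4.pkl","rb")); R=s["tcp_rot"]; t=s["position"]
g=cv2.GaussianBlur(cv2.cvtColor(p["img"],cv2.COLOR_RGB2GRAY),(3,3),0).astype(float)
def sub(d,i):
    a,b,c=d[i-1],d[i],d[i+1]; return i+.5*(a-c)/(a-2*b+c)+.5
def edge(line,c,w=5):
    d=np.abs(np.diff(line)); return sub(d,c-w+np.argmax(d[c-w:c+w+1]))
E=[]
for r in (60,75,90,105,120):   # tube edges from crop lines
    l=(409-(2*r-50)*19/200)/2+200; q=(497-(2*r-50)*25/200)/2+200
    E.append((r,edge(g[r],int(l)),edge(g[r],int(q))))
F=[(c,edge(g[:,c],188,6)) for c in (405,412,419)]
print(E,F)
def pred(v):
    x,y,a=v; d=np.array([np.sin(a),np.cos(a),0]); n=np.array([np.cos(a),-np.sin(a),0]); m=np.array([x,y,.08])
    # exact cylinder silhouette planes
    e=np.array(p["eye"])-m; w=e-d*(e@d); D=np.linalg.norm(w); u=w/D; vv=np.cross(d,u); 
    out=[]
    ls=[]
    for sg in (1,-1):
        b=np.arccos(.016/D); q=m+.016*(np.cos(b)*u+sg*np.sin(b)*vv)
        ls.append((proj(p,q+d*.03),proj(p,q+d*.09)))
    ls.sort(key=lambda L:L[0][0])
    for r,a1,a2 in E:
        for L,obs in zip(ls,(a1,a2)):
            out.append(L[0][0]+(r+.5-L[0][1])*(L[1][0]-L[0][0])/(L[1][1]-L[0][1])-obs-0)
    th=np.linspace(0,2*np.pi,721); C=np.array([proj(p,m+.021*(np.cos(k)*n+np.sin(k)*np.array([0,0,1]))) for k in th])
    for c,r in F:
        k=np.abs(C[:,0]-c-.5)<1.5; out.append(C[k,1].max()-r)
    return np.array(out)
o=least_squares(pred,[.603,.118,.07],x_scale=[.01,.01,.1]); print(o.x,np.round(o.fun,2))
x,y,a=o.x; m=np.array([x,y,.08]); d=np.array([np.sin(a),np.cos(a),0]); n=np.array([np.cos(a),-np.sin(a),0])
print("mouth",m,"pivot pred",m-.034*n+.02*d,"pivot seen",onz(p,(372,162.5),.12),"knob",onz(p,(273,134),.112))
print("tool yaw",np.degrees(np.arctan2(R[0,0],R[1,0])),"bore",np.degrees(a))
# bar in tool frame: edges and ring
B=[(r,(edge(g[r],int(295+(r-110)*.02))+edge(g[r],int(355-(r-110)*.03)))/2) for r in (120,150,180,210,240)]
rr=265+np.average(np.arange(25),weights=np.clip(60-g[265:290,318:330].mean(1),0,None)); print(B,"ring row",rr+.5)
zg=t[2]+.0187
for uv,z in (((B[0][1],120.5),zg+.006),((B[4][1],240.5),zg+.006),((B[4][1],rr+.5),zg+.0095)): print("bar in tool",np.round(R.T@(onz(p,uv,z)-t),4))
E
python3 fit.py
```

```text
[(60, np.float64(398.7), np.float64(443.85)), (75, np.float64(397.54545454545456), np.float64(441.4)), (90, np.float64(396.42857142857144), np.float64(439.6666666666667)), (105, np.float64(397.57142857142856), np.float64(437.75)), (120, np.float64(396.625), np.float64(436.25))] [(405, np.float64(188.6315789473684)), (412, np.float64(189.21428571428572)), (419, np.float64(189.20833333333334))]
[0.60158946 0.12199156 0.07928718] [-0.98  0.13 -0.74  1.21 -0.54  1.57 -2.6   2.12 -2.57  2.25  0.12 -0.1
 -0.01]
mouth [0.60158946 0.12199156 0.08      ] pivot pred [0.56928036 0.14462167 0.08      ] pivot seen [0.56788026 0.1457788  0.12      ] knob [0.50298901 0.16805183 0.112     ]
tool yaw 3.8132651003156726 bore 4.542820786971317
[(120, np.float64(323.0357142857143)), (150, np.float64(324.05645161290323)), (180, np.float64(324.7689075630252)), (210, np.float64(324.01666666666665)), (240, np.float64(323.86130536130537))] ring row 281.5621209880195
bar in tool [ 0.0807  0.0002 -0.0248]
bar in tool [ 0.0426  0.0005 -0.0247]
bar in tool [ 0.0294  0.0005 -0.0282]
```

Emit:
move_arm(
  increments=[
    [[-0.8, 0.6, 0], [0, 0, 0.0061], 1],
    [[-0.9, 0.7, 0], [0, 0, 0], 1],
    [[-0.8, 0.6, 0], [0, 0, 0], 1],
    [[-0.41, 0.31, 0.4], [0, 0, 0], 1],
    [[0, 0, 0.8], [0, 0, 0], 1],
    [[0, 0, 0.8], [0, 0, 0], 1],
    [[0, 0, 0.8], [0, 0, 0], 1],
    [[0, 0, 0.8], [0, 0, 0], 1],
    [[0, 0, 0.8], [0, 0, 0], 1],
    [[0, 0, 0.8], [0, 0, 0], 1],
    [[0, 0, 0.67], [0, 0, 0], 1],
    [[0, 0, 0.4], [0, 0, 0], 1],
    [[0, 0, 0], [0, 0, 0], 1],
    [[0, 0, 0], [0, 0, 0], 1],
    [[0, 0, 0], [0, 0, 0], 1],
  ],
)

```text
time_s: 12.5
position: [0.5926, 0.0079, 0.0628]
tcp_rot: [[0.079, 0.997, 0.002], [0.997, -0.079, -0.0], [-0.0, 0.002, -1.0]]
force: [0.8, 0.8, -5.0]
opening: 0.221
grasp_force: 30.0
```

```bash
python3 - <<'E'
from h import *
s=read_state(); R=s["tcp_rot"];t=s["position"];print(s["time_s"],t,R,s["force"],s["moment"])
m=np.array([.6016,.1220,.08]);d=np.array([.0791,.9969,0])
for k in (.0894+.025,.0294): print(np.round(R.T@(m-k*d-[0,0,.0184]-t)/.03,3))
print("yaw",np.degrees(np.arctan2(R[0,0],R[1,0])))
for c,b,sc in (("wrist",(200,0,500,225),2.6),("side",(180,240,340,360),4)):
  p=capture(c); save(p,"i_"+c,b,sc)
  print([np.round(proj(p,m+q*d),1) for q in (-.025,0,.1)], [np.round(proj(p,t+[0,0,.0184]+q*R[:,0]),1) for q in (.0294,.0894)])
E
python3 -c "
import cv2,numpy as np
a=cv2.imread('pics/i_wrist.png');b=cv2.imread('pics/i_side.png')
f=lambda i:cv2.resize(i,(400,int(i.shape[0]*400/i.shape[1])))
a,b=f(a),f(b);h=min(len(a),len(b));cv2.imwrite('pics/i.png',np.hstack([a[:h],b[:h]]))"
```

```text
12.5 [0.59264156 0.00793029 0.06275068] [[ 7.92583686e-02  9.96851505e-01  2.27784361e-03]
 [ 9.96854096e-01 -7.92578156e-02 -3.32152931e-04]
 [-1.50570240e-04  2.29700363e-03 -9.99997351e-01]] [ 0.83746156  0.83044676 -5.04028936] [ 0.00903401 -0.1362114   0.05175594]
[ 0.001 -0.003  0.038]
[ 2.834 -0.004  0.038]
yaw 4.545938073148592
[array([322.3,  90.8]), array([322.2,   1.1]), array([ 321.9, -499.6])] [array([322.6, 270.7]), array([322.6,  90.7])]
[array([237.2, 289.8]), array([228.6, 295.6]), array([192. , 320.2])] [array([257.2, 275.9]), array([237.1, 289.4])]
```

View pics/i.png

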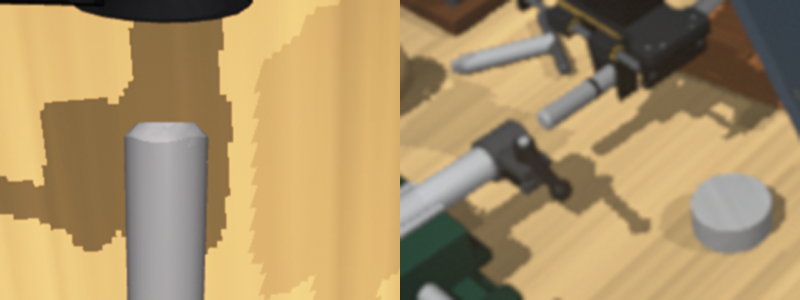

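The bar and collar line up laterally to within about 1 mm (bar at crop x≈166, collar centre ≈164), and the side view agrees. I start the insertion gently.

Emit:
move_arm(
  increments=[
    [[0.15, 0, 0.03], [0, 0, 0], 1],
    [[0.15, 0, 0], [0, 0, 0], 1],
    [[0.15, 0, 0], [0, 0, 0], 1],
    [[0.15, 0, 0], [0, 0, 0], 1],
    [[0.15, 0, 0], [0, 0, 0], 1],
    [[0.1, 0, 0], [0, 0, 0], 1],
    [[0.1, 0, 0], [0, 0, 0], 1],
    [[0.1, 0, 0], [0, 0, 0], 1],
    [[0.1, 0, 0], [0, 0, 0], 1],
    [[0.1, 0, 0], [0, 0, 0], 1],
    [[0.1, 0, 0], [0, 0, 0], 1],
    [[0, 0, 0], [0, 0, 0], 1],
  ],
)

```text
time_s: 13.6
position: [0.5948, 0.0491, 0.0608]
tcp_rot: [[0.079, 0.997, -0.0], [0.997, -0.079, 0.0], [0.0, -0.0, -1.0]]
force: [-0.6, -0.8, -5.4]
opening: 0.219
grasp_force: 30.0
```

```bash
cat > st.py <<'E'
from h import *
s=read_state(); R=s["tcp_rot"];t=s["position"];print(s["time_s"],t,"F tool",np.round(R.T@s["force"],2),"M",np.round(R.T@s["moment"],3))
m=np.array([.6016,.1220,.08]);d=np.array([.0791,.9969,0])
print("to go (units)",np.round(R.T@(m-.0294*d-[0,0,.0184]-t)/.03,3),R[2])
E
python3 st.py
```

```text
13.6 [0.59475024 0.04905577 0.06084405] F tool [-0.87 -0.51  5.41] M [-0.154  0.023  0.008]
to go (units) [ 1.462  0.036 -0.025] [ 2.32305979e-04 -5.33534148e-05 -9.99999972e-01]
```

Emit:
move_arm(
  increments=[
    [[0.1, 0.015, -0.01], [0, 0, 0], 1],
    [[0.1, 0.015, -0.01], [0, 0, 0], 1],
    [[0.1, 0, 0], [0, 0, 0], 1],
    [[0.1, 0, 0], [0, 0, 0], 1],
    [[0.1, 0, 0], [0, 0, 0], 1],
    [[0.1, 0, 0], [0, 0, 0], 1],
    [[0.1, 0, 0], [0, 0, 0], 1],
    [[0.1, 0, 0], [0, 0, 0], 1],
    [[0.1, 0, 0], [0, 0, 0], 1],
    [[0.1, 0, 0], [0, 0, 0], 1],
    [[0.1, 0, 0], [0, 0, 0], 1],
    [[0, 0, 0], [0, 0, 0], 1],
    [[0, 0, 0], [0, 0, 0], 1],
  ],
)

```text
time_s: 14.68
position: [0.5983, 0.0815, 0.0614]
tcp_rot: [[0.079, 0.997, 0.0], [0.997, -0.079, 0.0], [0.0, 0.0, -1.0]]
force: [-0.1, 0.3, -5.3]
opening: 0.217
grasp_force: 30.0
```

```bash
python3 st.py; python3 - <<'E'
from h import *
p=capture("wrist"); save(p,"k1",(220,130,420,280),2)
g=cv2.cvtColor(p["img"],cv2.COLOR_RGB2GRAY).astype(int)
print(g[170:300:3,323].tolist())
q=capture("top"); cv2.imwrite("pics/k.png",np.hstack([cv2.imread("pics/k1.png"),cv2.resize(q["img"][160:235,150:250,::-1],(400,300),interpolation=cv2.INTER_CUBIC)]))
E
```

```text
14.6833 [0.59827707 0.08152946 0.06143295] F tool [ 0.34 -0.16  5.28] M [-0.049  0.04  -0.027]
to go (units) [ 0.374  0.004 -0.006] [ 6.41999136e-05  2.19645504e-05 -9.99999998e-01]
[80, 80, 80, 81, 81, 82, 81, 81, 81, 80, 80, 79, 80, 81, 81, 81, 82, 80, 77, 78, 79, 79, 81, 82, 81, 79, 77, 77, 77, 76, 67, 104, 104, 103, 104, 30, 14, 13, 14, 39, 207, 205, 206, 205]
```

View pics/k.png

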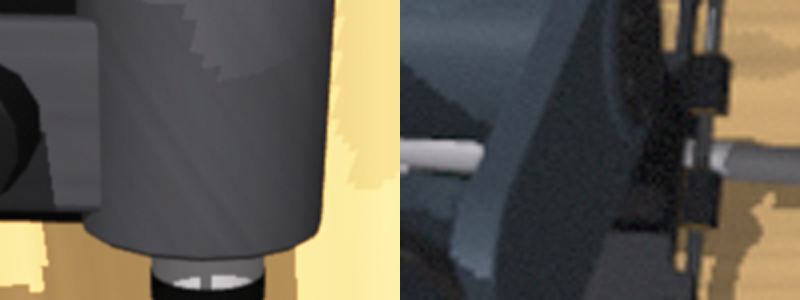

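The wrist crop shows the bar in the bore, with the ring just in front of the collar edge (ring rows ~275–288, collar edge ~260).

```bash
cat > ring.py <<'E'
from h import *
p=capture("wrist"); s=read_state(); R=s["tcp_rot"];t=s["position"]
g=cv2.cvtColor(p["img"],cv2.COLOR_RGB2GRAY).astype(float)[:,319:328].mean(1)
rows=np.arange(220,310); print(np.round(g[250:300]).astype(int).tolist())
w=np.where(g[rows]<45)[0]; a,b=rows[w[0]],rows[w[-1]]+1
A=np.array
e=250+np.argmax(np.diff(g[250:a-3]))+1
for nm,r,z in (("edge",e,.101),("ring lo",a,.090),("ring hi",b,.090)): print(nm,r,"tool x mm",np.round(1e3*(R.T@(onz(p,(323.5,r),z)-t))[0],2))
E
python3 ring.py
```

```text
[77, 78, 77, 77, 77, 78, 77, 69, 50, 61, 94, 104, 104, 104, 104, 104, 112, 130, 140, 141, 141, 141, 141, 138, 108, 46, 12, 13, 13, 13, 13, 14, 13, 14, 13, 12, 13, 40, 118, 194, 206, 205, 204, 205, 204, 204, 204, 204, 204, 204]
edge 260 tool x mm 41.19
ring lo 276 tool x mm 31.59
ring hi 288 tool x mm 27.29
```

Emit:
move_arm(
  increments=[
    [[0.1, 0, 0], [0, 0, 0], 1],
    [[0.1, 0, 0], [0, 0, 0], 1],
    [[0.1, 0, 0], [0, 0, 0], 1],
    [[0, 0, 0], [0, 0, 0], 1],
    [[0, 0, 0], [0, 0, 0], 1],
    [[0, 0, 0], [0, 0, 0], 1],
  ],
)

```text
time_s: 15.33
position: [0.599, 0.0904, 0.0615]
tcp_rot: [[0.079, 0.997, 0.0], [0.997, -0.079, 0.0], [0.0, 0.0, -1.0]]
force: [-0.4, 0.1, -4.6]
opening: 0.219
grasp_force: 30.0
```

```bash
python3 st.py; python3 ring.py
```

```text
15.3333 [0.59897481 0.09038992 0.06145609] F tool [ 0.03 -0.42  4.56] M [-0.028  0.009 -0.039]
to go (units) [ 0.077  0.004 -0.005] [ 2.00125012e-05  2.86577097e-05 -9.99999999e-01]
[79, 79, 78, 78, 78, 78, 78, 79, 78, 79, 79, 80, 80, 80, 80, 80, 80, 80, 80, 80, 80, 80, 79, 79, 78, 78, 78, 78, 78, 78, 77, 77, 77, 77, 77, 68, 46, 32, 56, 96, 105, 105, 116, 137, 141, 141, 140, 141, 149, 175]
edge 262 tool x mm 40.56
ring lo 287 tool x mm 27.66
ring hi 288 tool x mm 27.3
```

Emit:
move_arm(
  increments=[
    [[0.08, 0, 0], [0, 0, 0], 1],
    [[0, 0, 0], [0, 0, 0], 1],
    [[0, 0, 0], [0, 0, 0], 1],
    [[0, 0, 0], [0, 0, 0], 1],
    [[0, 0, 0], [0, 0, 0], 1],
    [[0, 0, 0], [0, 0, 0], 1],
    [[0, 0, 0], [0, 0, 0], 1],
  ],
)

```text
time_s: 15.97
position: [0.5992, 0.0926, 0.0614]
tcp_rot: [[0.079, 0.997, -0.0], [0.997, -0.079, 0.0], [0.0, -0.0, -1.0]]
force: [0.6, -0.1, -6.2]
opening: 0.223
grasp_force: 30.0
```

```bash
python3 st.py; python3 - <<'E'
from h import *
s=read_state();p=capture("side");save(p,"s5",(180,240,340,360),3)
g=p["img"]
for l in ("mouth","bar_mark","lever_knob"): print(l,pp(p,l,2))
E
```

```text
15.9667 [0.59916341 0.09260378 0.06144537] F tool [-0.09  0.58  6.22] M [-0.001  0.103  0.013]
to go (units) [ 0.003  0.003 -0.005] [ 2.61408591e-05 -3.68194539e-05 -9.99999999e-01]
mouth [(array([226.5, 293.7]), 0.88)]
bar_mark [(array([483.2, 276.3]), 0.59), (array([226.8, 293.6]), 0.4)]
lever_knob [(array([243.4, 313.3]), 0.77), (array([232.4, 296.2]), 0.69)]
```

View pics/s5.png

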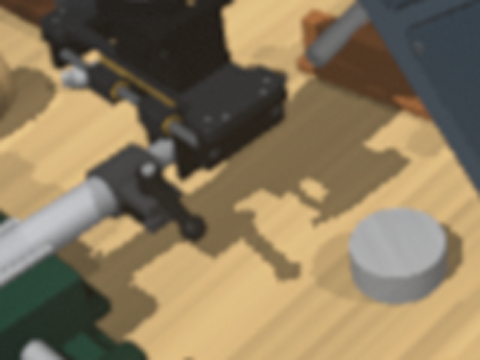

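The side view shows the bar seated in the collar with the ring out of sight at the mouth, and the lever still loose. Next I release and lift clear.

Emit:
move_arm(
  increments=[
    [[0, 0, 0], [0, 0, 0], 0.5],
    [[0, 0, 0], [0, 0, 0], 0.5],
    [[0, 0, 0], [0, 0, 0], 0.5],
    [[0, 0, 0], [0, 0, 0], 0.5],
    [[0, 0, 0], [0, 0, 0], 0.5],
    [[0, 0, 0], [0, 0, 0], 0.5],
    [[0, 0, -0.5], [0, 0, 0], 0.5],
    [[0, 0, -0.9], [0, 0, 0], 0.5],
    [[0, 0, -0.9], [0, 0, 0], 0.5],
    [[0, 0, -0.9], [0, 0, 0], 0.5],
    [[0, 0, -0.9], [0, 0, 0], 0.5],
    [[0, 0, -0.9], [0, 0, 0], 0.5],
    [[0, 0, -0.6], [0, 0, 0], 1],
    [[0, 0, 0], [0, 0, 0], 1],
    [[0, 0, 0], [0, 0, 0], 1],
    [[0, 0, 0], [0, 0, 0], 1],
  ],
)

```text
time_s: 17.5
position: [0.5983, 0.0926, 0.2285]
tcp_rot: [[0.079, 0.997, -0.002], [0.997, -0.079, 0.0], [-0.0, -0.002, -1.0]]
force: [-1.3, 0.5, -0.3]
opening: 0.281
grasp_force: 0.0
```

```bash
cat > look.py <<'E'
from h import *
s=read_state(); R=s["tcp_rot"];t=s["position"];print(s["time_s"],t,s["opening"],s["force"])
p=capture("wrist")
for l,z in dict(bar_mid=.079,bar_mark=.08,mouth=.08,lever_knob=.112,lever_pivot=.112).items():
    for uv,cf in pp(p,l,1): print(l,uv,cf,np.round(onz(p,uv,z),4))
m=np.array([.6016,.1220,.08]);d=np.array([.0791,.9969,0])
print("mouth px",proj(p,m))
c=int(round(proj(p,m-.02*d+[0,0,.01])[0]));r=int(proj(p,m)[1])
g=cv2.cvtColor(p["img"],cv2.COLOR_RGB2GRAY)
print(c,r-30,g[max(r-30,0):r+60,c-2:c+3].mean(1).round().astype(int).tolist())
P=np.array([.5686,.1452,0]); 
for th in (.255,1.1,1.38,1.45): print(th,"knob px",proj(p,P+[0,0,.112]+.07*(np.sin(th)*d-np.cos(th)*np.array([.9969,-.0791,0]))).round(1))
E
python3 look.py
```

```text
17.5 [0.59830606 0.09262604 0.22845804] 0.2807260340378517 [-1.25410782  0.4574589  -0.29280565]
bar_mid [322.1 239.1] 0.97 [0.5964 0.082  0.079 ]
bar_mark [325.  186.9] 0.66 [0.6017 0.1215 0.08  ]
mouth [321.3 185.3] 0.74 [0.5991 0.1228 0.08  ]
lever_knob [158.1 131.3] 0.76 [0.5012 0.1702 0.112 ]
lever_pivot [268.4 161.5] 0.79 [0.5675 0.1463 0.112 ]
mouth px [324.80946056 186.16439345]
325 156 [75, 75, 76, 76, 75, 75, 75, 75, 74, 74, 74, 75, 74, 75, 75, 74, 75, 74, 74, 73, 73, 73, 73, 74, 74, 74, 73, 73, 73, 73, 72, 72, 72, 71, 65, 42, 22, 52, 99, 108, 107, 106, 107, 118, 139, 145, 159, 184, 190, 190, 190, 190, 189, 189, 189, 189, 189, 189, 189, 188, 189, 189, 189, 189, 189, 189, 189, 188, 188, 188, 188, 188, 188, 188, 188, 188, 188, 187, 187, 187, 187, 187, 188, 188, 187, 187, 187, 187, 187, 187]
0.255 knob px [160.7 134.5]
1.1 knob px [212.8  56.7]
1.38 knob px [243.3  45. ]
1.45 knob px [251.5  43.6]
```

Emit:
move_arm(
  increments=[
    [[0.3, -0.9, 0], [0, 0, 0], 1],
    [[0.3, -0.9, 0], [0, 0, 0], 1],
    [[0.3, -0.9, 0], [0, 0, 0], 1],
    [[0.29, -0.99, 0], [0, 0, 0], 1],
    [[0, 0, 0.5], [0, 0, 0.0413], 1],
    [[0, 0, 0.8], [0, 0, 0.0413], 1],
    [[0, 0, 0.8], [0, 0, 0.0413], 1],
    [[0, 0, 0.8], [0, 0, 0], 1],
    [[0, 0, 0.8], [0, 0, 0], 1],
    [[0, 0, 0.42], [0, 0, 0], 1],
    [[0, 0, 0], [0, 0, 0], 1],
    [[0, 0, 0], [0, 0, 0], 1],
    [[0, 0, 0], [0, 0, 0], 1],
  ],
)

```text
time_s: 18.88
position: [0.4924, 0.137, 0.1064]
tcp_rot: [[0.332, 0.943, 0.001], [0.943, -0.332, 0.0], [0.001, 0.001, -1.0]]
force: [-0.3, -1.2, 0.0]
opening: 0.003
grasp_force: 0.0
```

```bash
cat > lev.py <<'E'
from h import *
s=read_state(); R=s["tcp_rot"];t=s["position"];print(s["time_s"],t,s["opening"],"F",np.round(R.T@s["force"],2))
print("pivot in tool mm",np.round(1e3*(R.T@(np.array([.5682,.1456,.112])-t)),1),"theta of tool",np.arctan2(R[0,0],R[1,0])-.0793)
p=capture("wrist")
for l in ("lever_knob","lever_pivot"):
    for uv,cf in pp(p,l,1): print(l,uv,cf,np.round(1e3*(R.T@(onz(p,uv,.112)-t)),1))
for c in ("top","side"):
    p=capture(c)
    for l,z in (("lever_knob",.112),("bar_mark",.08),("mouth",.08)): 
        for uv,cf in pp(p,l,2): print(c,l,uv,cf,np.round(onz(p,uv,z),3))
E
python3 lev.py
```

```text
18.8833 [0.49240187 0.13702958 0.1064318 ] 0.0025293246234878585 F [-1.25  0.09 -0.04]
pivot in tool mm [33.3 68.6 -5.5] theta of tool 0.2595315130642694
lever_knob [320.3 248. ] 0.65 [33.7 -1.  -5.6]
lever_pivot [501.6 248. ] 0.91 [33.7 67.8 -5.5]
top bar_mark [337.9 357. ] 0.93 [ 0.27  -0.168  0.08 ]
top bar_mark [200.5 199.4] 0.7 [0.597 0.121 0.08 ]
top mouth [202.3 198.7] 0.92 [0.599 0.117 0.08 ]
side lever_knob [247.4 313.4] 0.79 [0.504 0.158 0.112]
side bar_mark [482.6 275. ] 0.82 [ 0.185 -0.269  0.08 ]
side mouth [227.3 292.8] 0.6 [0.61  0.117 0.08 ]
```

Emit:
move_arm(
  increments=[
    [[0.16, 0, 0], [0, 0, 0], 1],
    [[0.16, 0, 0], [0, 0, 0], 1],
    [[0.16, 0, 0], [0, 0, 0], 1],
    [[0.121, -0.03, 0], [0, 0, 0.025], 1],
    [[0.121, -0.03, 0], [0, 0, 0.025], 1],
    [[0.121, -0.03, 0], [0, 0, 0.025], 1],
    [[0.121, -0.03, 0], [0, 0, 0.025], 1],
    [[0.121, -0.03, 0], [0, 0, 0.025], 1],
    [[0.121, -0.03, 0], [0, 0, 0.025], 1],
    [[0.121, -0.03, 0], [0, 0, 0.025], 1],
    [[0.121, -0.03, 0], [0, 0, 0.025], 1],
    [[0.121, -0.03, 0], [0, 0, 0.025], 1],
    [[0.121, -0.03, 0], [0, 0, 0.025], 1],
    [[0, 0, 0], [0, 0, 0], 1],
  ],
)

```text
time_s: 20.6
position: [0.5084, 0.1857, 0.1057]
tcp_rot: [[0.759, 0.651, -0.001], [0.651, -0.759, -0.001], [-0.001, 0.0, -1.0]]
force: [-1.3, -1.9, 1.7]
opening: 0.006
grasp_force: 0.8
```

```bash
python3 lev.py
```

```text
20.6 [0.50842786 0.18568587 0.1057039 ] 0.0061108365158732605 F [-2.2   0.62 -1.71]
pivot in tool mm [19.3 69.3 -6.3] theta of tool 0.7827701912591641
lever_knob [325.8 277. ] 0.95 [22.2  1.  -6.3]
lever_pivot [500.7 280. ] 0.95 [21.  68.6 -6.3]
top lever_knob [157.8 234.6] 0.55 [0.521 0.198 0.112]
top bar_mark [203.3 201. ] 0.95 [0.594 0.115 0.08 ]
top bar_mark [337.9 358.3] 0.82 [ 0.267 -0.168  0.08 ]
top mouth [203.5 195.8] 0.74 [0.605 0.114 0.08 ]
side bar_mark [483.5 270.4] 0.74 [ 0.19  -0.285  0.08 ]
```

Emit:
move_arm(
  increments=[
    [[0.121, -0.03, 0], [0, 0, 0.025], 1],
    [[0.121, -0.03, 0], [0, 0, 0.025], 1],
    [[0.121, -0.03, 0], [0, 0, 0.025], 1],
    [[0.121, -0.03, 0], [0, 0, 0.025], 1],
    [[0.121, -0.03, 0], [0, 0, 0.025], 1],
    [[0.121, -0.03, 0], [0, 0, 0.025], 1],
    [[0.121, -0.03, 0], [0, 0, 0.025], 1],
    [[0.121, -0.03, 0], [0, 0, 0.025], 1],
    [[0.121, -0.03, 0], [0, 0, 0.025], 1],
    [[0.121, -0.03, 0], [0, 0, 0.025], 1],
    [[0.121, -0.03, 0], [0, 0, 0.025], 1],
    [[0, 0, 0], [0, 0, 0], 1],
    [[0, 0, 0], [0, 0, 0], 1],
  ],
)

```text
time_s: 22.23
position: [0.5386, 0.2112, 0.1057]
tcp_rot: [[0.991, 0.134, -0.002], [0.134, -0.991, -0.0], [-0.002, 0.0, -1.0]]
force: [-3.3, -1.6, 0.9]
opening: 0.004
grasp_force: 1.6
```

```bash
python3 lev.py
```

```text
22.2333 [0.53859062 0.21123362 0.10566865] 0.0039677462814531024 F [-3.47  1.1  -0.86]
pivot in tool mm [20.6 69.  -6.4] theta of tool 1.3575704606977261
lever_knob [322.5 278.3] 0.76 [21.7 -0.4 -6.4]
lever_pivot [500.2 279.5] 0.76 [21.3 68.2 -6.4]
top lever_knob [146.  219.2] 0.44 [0.553 0.223 0.112]
top bar_mark [337.6 355.7] 0.95 [ 0.272 -0.167  0.08 ]
top bar_mark [424.2 382.9] 0.87 [ 0.219 -0.342  0.08 ]
top mouth [202.2 197.4] 0.65 [0.602 0.117 0.08 ]
top mouth [147.4 218.9] 0.65 [0.557 0.234 0.08 ]
side lever_knob [208.9 313.7] 0.57 [0.567 0.206 0.112]
side bar_mark [483.3 272.3] 0.95 [ 0.188 -0.278  0.08 ]
side bar_mark [225.5 296.3] 0.64 [0.605 0.128 0.08 ]
side mouth [227.8 295.1] 0.61 [0.604 0.122 0.08 ]
```

Emit:
move_arm(
  increments=[
    [[0.121, -0.03, 0], [0, 0, 0.025], 1],
    [[0.08, -0.02, 0], [0, 0, 0.016], 1],
    [[0, 0, 0], [0, 0, 0], 1],
    [[0, 0, 0], [0, 0, 0], 1],
  ],
)

```text
time_s: 23.12
position: [0.5458, 0.2137, 0.1058]
tcp_rot: [[0.999, 0.047, 0.001], [0.047, -0.999, 0.0], [0.001, -0.0, -1.0]]
force: [-3.5, 0.1, 0.3]
opening: 0.003
grasp_force: 1.6
```

```bash
python3 lev.py | head -4
```

```text
23.1167 [0.54581763 0.2137316  0.10575891] 0.002540446812813194 F [-3.47 -0.31 -0.31]
pivot in tool mm [19.1 69.1 -6.3] theta of tool 1.4440681273199407
lever_knob [323.9 278.5] 0.85 [21.6  0.1 -6.2]
lever_pivot [500.4 278.5] 0.7 [21.6 68.2 -6.3]
```

Lever angle is about 1.44. Now I back off, rise and go to a spot where the bar can be checked.

Emit:
move_arm(
  increments=[
    [[-0.4, 0, 0], [0, 0, 0], 1],
    [[-0.6, 0, 0], [0, 0, 0], 1],
    [[-0.4, 0, -0.5], [0, 0, 0], 1],
    [[0, 0, -0.9], [0, 0, 0], 1],
    [[0, 0, -0.9], [0, 0, 0], 1],
    [[0, 0, -0.9], [0, 0, 0], 1],
    [[0, 0.9, -0.8], [0, 0, 0], 1],
    [[0, 0.9, 0], [0, 0, 0], 1],
    [[0, 0.9, 0], [0, 0, 0], 1],
    [[0, 0.9, 0], [0, 0, 0], 1],
    [[0, 0.5, 0], [0, 0, 0], 1],
    [[0, 0, 0], [0, 0, 0], 1],
    [[0, 0, 0], [0, 0, 0], 1],
    [[0, 0, 0], [0, 0, 0], 1],
  ],
)

```text
time_s: 24.83
position: [0.5102, 0.0889, 0.2262]
tcp_rot: [[0.999, 0.046, 0.002], [0.046, -0.999, 0.0], [0.002, -0.0, -1.0]]
force: [0.2, -0.2, 0.5]
opening: 0.007
grasp_force: 0.0
```

```bash
cat > fin.py <<'E'
from h import *
s=read_state(); print(s["time_s"],s["position"],s["force"])
m=np.array([.6016,.1220,.08]);d=np.array([.0791,.9969,0]);n=np.array([.9969,-.0791,0])
for c in ("wrist","top","side"):
    p=capture(c)
    for l,z in dict(bar_mid=.08,bar_mark=.08,mouth=.08,lever_knob=.112,lever_pivot=.112).items():
        for uv,cf in pp(p,l,3):
            X=onz(p,uv,z); r=X-m
            if abs(r@n)<.1 and abs(r@d)<.12: print(c,l,uv,cf,"in mouth frame",np.round([r@n*1e3,r@d*1e3],1))
    if c=="wrist":
        g=cv2.cvtColor(p["img"],cv2.COLOR_RGB2GRAY)
        for k in range(-30,12,1):
            u=proj(p,m+k*1e-3*d+[0,0,.0095]).round().astype(int)
            if 0<=u[0]<640 and 0<=u[1]<480: print(k,g[u[1],u[0]],end="; ")
        print()
E
python3 fin.py
```

```text
24.8333 [0.51022711 0.08890906 0.22623693] [ 0.21280913 -0.20709192  0.45433175]
wrist bar_mid [340.7 102.1] 0.58 in mouth frame [ -0.1 -40.6]
wrist bar_mark [282.5  95.2] 0.7 in mouth frame [-0.7 -1.2]
wrist bar_mark [281.4  94.6] 0.21 in mouth frame [-0.4 -0.4]
wrist mouth [280.7  95.4] 0.57 in mouth frame [-1.  0.]
wrist lever_knob [128.7 144.1] 0.66 in mouth frame [-41.8  88.2]
wrist lever_pivot [236. 145.] 0.85 in mouth frame [-33.9  21.8]
-30 228; -29 228; -28 229; -27 229; -26 229; -25 228; -24 229; -23 229; -22 229; -21 229; -20 229; -19 229; -18 229; -17 229; -16 229; -15 229; -14 230; -13 229; -12 229; -11 220; -10 166; -9 160; -8 157; -7 139; -6 138; -5 139; -4 137; -3 49; -2 17; -1 16; 0 20; 1 52; 2 86; 3 89; 4 88; 5 89; 6 89; 7 91; 8 93; 9 93; 10 90; 11 89; 
top bar_mid [221.5 199.5] 0.84 in mouth frame [ -1.1 -46.5]
top bar_mark [202.4 202.3] 0.86 in mouth frame [-9.9 -6.3]
top mouth [204.7 198.9] 0.66 in mouth frame [ -2.3 -10.6]
top lever_pivot [185.6 210. ] 0.55 in mouth frame [-32.1  17. ]
side bar_mid [242.8 285.6] 0.69 in mouth frame [  1.  -42.3]
side bar_mark [230.9 295.9] 0.97 in mouth frame [-4.7 -2.8]
side mouth [228.9 294.2] 0.86 in mouth frame [ 2.9 -3.4]
side lever_knob [205.6 313. ] 0.83 in mouth frame [-34.1  84.6]
side lever_pivot [224.8 292.8] 0.67 in mouth frame [-16.7  19.1]
side lever_pivot [233.7 292.9] 0.57 in mouth frame [-31.4   6.7]
```

The ring spans about -3 to +1.3 mm at the mouth, so its centre is at roughly -0.5 mm. The lever is at its stop, and the arm is clear.

```bash
python3 -c "
from rig import *
print(hand_in())"
```

```text
the job is handed in; nothing more can be done
None
```

The job is handed in, verdict not shown: by my last measurements the bar sits in the handle with its ring about 0.5 mm from the mouth, the lever is at its stop (about 1.45 rad), and the arm is clear; the cutter's flat was not checked after the bar was fitted.

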